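# Set the mitre box and lay in the frame strip

## Task

Get the mitre box ready to cut the wooden strip in two for a six-sided picture frame: lift the index lever, swing the saw arm to the notch stamped with two dots (30 degrees) left of centre as seen from the lever side, and let the lever drop fully home in that notch. Lay the strip flat on the bed with its bead up, pushed tight along the fence, with its middle at the gap between the two fence halves, and let go of everything. Leave the phone, the bottle and the plastic tub where they are.

Things in the scene. Friction and masses are not known exactly. Their poses are not given: they have to be found in the camera images.
- mitre_box: Grey cast mitre box screwed to the table. Origin on the table under the vertical swing axis, in the plane of the fence face; -x is the operator's side with the lever, y along the fence to the operator's left. Bed: plywood-topped plate 360 mm long (y), 80 mm deep in front of the fence, top 55 mm above the table.
- fence_mid (a point): On the bed's top at the foot of the fence face, half-way along it, on the swing axis (bed height, 55 mm). x points level into the fence, away from the operator; y along the fence to the left; z up. The aluminium fence is 10 mm thick, 40 mm high above the bed, in two halves from 30 to 180 mm either side of this point, so a 60 mm gap lies between them.
- notch_two_dots_left (a point): The wanted notch: its middle at the quadrant's top face (24 mm above the table), 156 mm from the swing axis, 30 degrees left of straight ahead. The quadrant is the fixed grey arc in front of the bed; seven notches, 12.5 mm wide, 8 mm deep, every 15 degrees: 0 in the middle (line only), one dot at 15, two at 30, three at 45, left and right alike.
- lever_grip (a point): Middle of the index lever's upright black cylindrical grip, 26 mm diameter, 60 mm tall, 222 mm from the swing axis in plan; with the lever home its centre is 68 mm and its top 98 mm above the table. Site x runs along the lever towards the swing axis, y across it. A spring presses the grip down with about 5 N. It moves sideways with the arm.
- lever_tooth (a point): The lever's round-nosed tooth, 10 mm wide, lowest point, 156 mm from the swing axis under the 15 mm wide steel lever bar (bar's top 38 mm above the table). It sits 8 mm deep in a notch or rests on the quadrant. From home the grip must rise 14 mm before the arm can swing past the quadrant's lands, and stops at 29 mm.
- front_guide (a point): Top of the front saw guide on the swing arm: twin upright steel rods with a cap, 40 mm wide at the foot, top 145 mm above the table, 125 mm from the swing axis on the lever's side. A like guide stands 70 mm behind the axis. The arm itself is two dark rails under the bed, with the lever between them.
- swing_arm (a joint): Angle of the saw arm, rad: 0 straight ahead towards the operator, positive when its lever end is swung to the operator's left (+y of fence_mid), 0.5236 in the wanted notch, stops at -0.87 and 0.87. It stays where it is left; about 1.5 N at the grip moves it when the lever is lifted.
- index_lever (a joint): Lift angle of the index lever, rad, hinged in the arm 40 mm from the swing axis: 0 fully home in a notch, about 0.07 when the tooth rests on top of the quadrant between notches (as it mostly does at the start), 0.16 at its upper stop. 0.01 rad raises the grip by 1.8 mm.
- strip_center (a point): Middle of the loose wooden frame strip, half-way up, 11 mm above what it lies on: 200 mm long (point's x axis), 30 mm wide (y), 18 mm high at the sides with a bead 11 mm wide and 4 mm high along the middle of the top, about 75 g. It starts flat on the table, bead up, to the left or right of the mitre box.
- phone: A dark mobile phone, 155 x 74 x 10 mm, flat on the table on the side of the mitre box where the strip is not. Origin under its centre.
- bottle: A small clear bottle with a green cap, 42 mm in diameter and 115 mm tall, standing on the table to the right. Origin under its centre.
- tub: A clear open plastic tub, 140 x 200 x 85 mm, with half a coconut shell and a bangle in it, standing on the table to the left. Origin under its centre.
Mind the look-alikes: they are no part of the job. Of the things like the part that bears strip_center, leave any that is turquoise; of the rest the smaller one is meant.

How it is judged:
By the outcome, as a careful person would: the job done as asked, in the order asked, and still so for the second after the job is handed in, with the robot touching nothing.
It also fails if it takes over 72 s, if anything falls off the work surface, if the arm or the gripper's body presses on something with over 40 N, if the wrist force passes 120 N, or if a joint passes its speed limit or range.

## Robot

A 6-joint arm with a two-finger parallel gripper is mounted at the origin on the work surface. World frame = base frame: x ahead of the robot, y to its left, z up, the work surface at z = 0. Lengths are in m, angles in rad, forces in N, time in s.
With the tool pointing down it reaches from about 0.225 to 0.875 m from the base axis. Payload 3.4 kg.
Tool frame: the origin (TCP) lies at the very end of the fingers, on their centre line; the grasp point (between the pads) lies 19 mm behind it (grip_depth is the distance from the TCP to the grasp point, in m); x points along the fingers, z is the direction in which the jaws open and shut, and the axes are right-handed (so a half turn about x gives the same grasp; the last joint's range is limited). The gripper opens to 85 mm and grips with 20 to 120 N. Pads are 22 mm wide; open, the fingers measure 114 mm over their backs; the gripper's body (76 mm by 85 mm) begins 54 mm behind the grasp point. The pads swing forward as they close: fully open they stand 13 mm farther back than shut.
Start: joints at [1.187, 0.276, 1.505, -0, 1.361, -0.121], TCP at [0.149, 0.555, 0.231] pointing down, gripper open.
Joint ranges: [-2.89, 2.89], [-0.75, 2.08], [0.22, 2.7], [-1.18, 4.32], [0.11, 2.71], [-2.7, 2.7]. Speed limits (rad/s): [2.57, 2.57, 3.14, 3.14, 3.14, 3.14].

## Interface

Orientations are given as a unit quaternion [w, x, y, z].
In Python, from rig import get_state, get_image, sign_off, grip_depth gives the robot as it stands. The module is installed in compiled form; this text tells all that it offers.
- The arm moves only by the tool arm_command, never from a script. Its argument "series" is a list of rows, each an object with "dp": the shift along the tool's x, y, z scaled (see below), a list of three; "angular": the turn, a rotation vector about the tool's x, y, z scaled (see below), a list of three; "gripper": the finger opening in mm, from 0 to 85.4. A call has exactly 8 rows; each row shifts and turns the pose as measured when the row begins, along the tool's axes as they then stand; what a row does not reach is not made up. The controller multiplies each number of a shift by 0.12 m and each number of a turn by 90 degrees. A row lasts 1/8 s, in which the tool goes at most 62.5 mm and 10.7 degrees, less where a joint would pass 70% of its speed; a pose out of reach is approached as far as the arm can. A call with a number of a shift or a turn outside -1 to 1 is refused whole. A call with a gripper value outside its range is refused whole. The fingers move at their own pace and stop on an object; "grip_force" is the grip in N (left out, the last holds). Time passes only in rows, so rows that do not move let the fingers close, or fill a call up. It gives the time, the measured TCP pose, the force and the opening at its end, in the units of the state.
- get_state(): the state, without advancing time (a new reading comes with each control period).
- get_image(name): name is "scene" or "top" or "wrist"; returns a dict with "image" (480x640x3 uint8, blue, green, red), "depth" (480x640 float32, m along the optical axis (not along the pixel's ray), 0 where there is no reading), "mtx" (3x3 intrinsics, pixels), "view" (4x4, takes a point from world to camera coordinates); the wrist camera has in their place "mount" (4x4, takes a point from camera to tool coordinates, whose origin is the TCP and whose axes are the tool frame's). Camera axes: x right, y up, looking along -z (the intrinsics and any distortion apply to the point x, -y, -z); pixel columns grow to the right and rows downward; lengths in m; the calibration is good to about 2 mm. The wrist camera is an equidistant fisheye: a pixel r from the principal point sees the ray r / f radians off the axis. A picture is of the moment at which its call begins: read the wrist's pose just before it.
- sign_off(): hands the job in, once; it reports no verdict.
The state is a dict: "clock": time; "qpos": joint angles; "qd": joint speeds; "effort": joint torques, N m; "position": TCP position; "ee_rot": TCP orientation; "contact_force": force on the tool from outside, world axes, zero at the start; "moment": the same for the moment, N m; "width": finger opening in m.
Only numpy, scipy, OpenCV 4.12 (cv2) and the standard library are available. Lean on these libraries where they do the work, as an engineer would, in place of code of your own. Each camera call takes 0.05 s, during which the arm holds its last target. There are 200 camera calls.

## Working session

There is one attempt and no reset: what is moved stays moved. The work goes in short steps, Python scripts to look and compute and a tool call to move; the robot and the scene stay as the last step left them, time stands still between calls to the robot, and variables do not carry over. Pictures are saved under pics/ and viewed, about 8 in all and at most 12, crops included, and the job is handed in when it is done.

Besides the shell and the picture viewer there is one more tool, called after ">>>" as name(argument=value, ...), one argument or row to a line, values as JSON. arm_command: Moves the arm, as the interface text tells. Its arguments: {"type":"object","properties":{"series":{"type":"array","items":{"type":"object","properties":{"dp":{"type":"array","items":{"type":"number"}},"angular":{"type":"array","items":{"type":"number"}},"gripper":{"type":"number"}}}},"grip_force":{"type":"number"}},"required":["series"]}

```bash
mkdir -p pics; cat > h.py <<'E'
import numpy as np, cv2
from rig import get_state, get_image, sign_off, grip_depth
from scipy.spatial.transform import Rotation as R
def rot(s): 
    q=s["ee_rot"]; return R.from_quat([q[1],q[2],q[3],q[0]])
def cloud(d):
    m=d["mtx"]; Z=d["depth"]; v,u=np.mgrid[:480,:640]
    p=np.stack([(u-m[0,2])/m[0,0]*Z,-(v-m[1,2])/m[1,1]*Z,-Z],-1)
    T=np.linalg.inv(d["view"]); return p@T[:3,:3].T+T[:3,3]
def ray(d,u,v,z):
    m=d["mtx"]; T=np.linalg.inv(d["view"])
    r=T[:3,:3]@np.array([(u-m[0,2])/m[0,0],-(v-m[1,2])/m[1,1],-1]); o=T[:3,3]
    return o+r*(z-o[2])/r[2]
E
python3 - <<'E'
from h import *
s=get_state(); print({k:np.round(v,3).tolist() for k,v in s.items()}, grip_depth if not callable(grip_depth) else grip_depth())
print(rot(s).as_matrix().round(3))
for n in ("scene","top"):
    d=get_image(n); np.savez(n,**d); cv2.imwrite(f"pics/{n}0.png",d["image"]); print(n,d["mtx"].round(1).tolist(),np.linalg.inv(d["view"]).round(3).tolist())
E
```

```text
{'clock': 0.0, 'qpos': [1.187, 0.277, 1.506, -0.0, 1.361, -0.121], 'qd': [0.0, 0.0, 0.001, 0.001, 0.001, 0.001], 'effort': [0.001, -41.676, -24.581, -0.0, 0.011, -0.0], 'position': [0.149, 0.555, 0.23], 'ee_rot': [0.561, -0.43, 0.562, 0.43], 'contact_force': [0.854, 0.114, -0.079], 'moment': [-0.013, -0.001, -0.029], 'width': 0.086} 0.0187
[[-0.001 -0.966  0.26 ]
 [-0.002  0.26   0.966]
 [-1.     0.    -0.002]]
scene [[538.0, 0.0, 308.8], [0.0, 538.0, 236.1], [0.0, 0.0, 1.0]] [[-0.314, -0.672, 0.67, 1.339], [0.949, -0.221, 0.224, 0.326], [-0.002, 0.707, 0.707, 1.001], [0.0, 0.0, 0.0, 1.0]]
top [[597.5, 0.0, 315.7], [0.0, 597.5, 231.7], [0.0, 0.0, 1.0]] [[-0.002, 0.982, -0.186, 0.151], [-1.0, -0.0, 0.008, 0.064], [0.007, 0.186, 0.982, 1.919], [0.0, 0.0, 0.0, 1.0]]
```

View pics/top0.png

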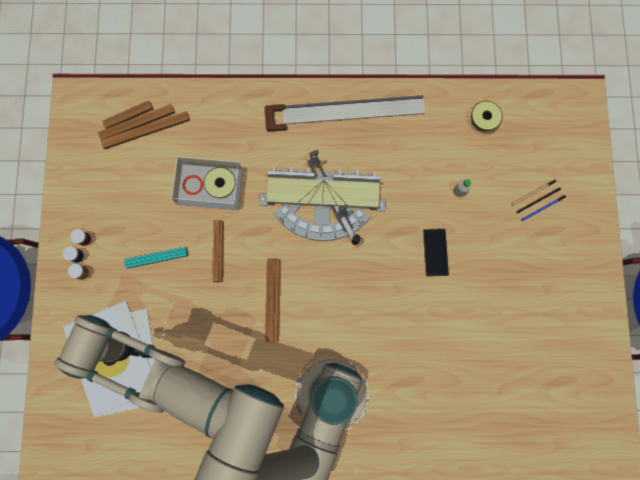

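View pics/scene0.png

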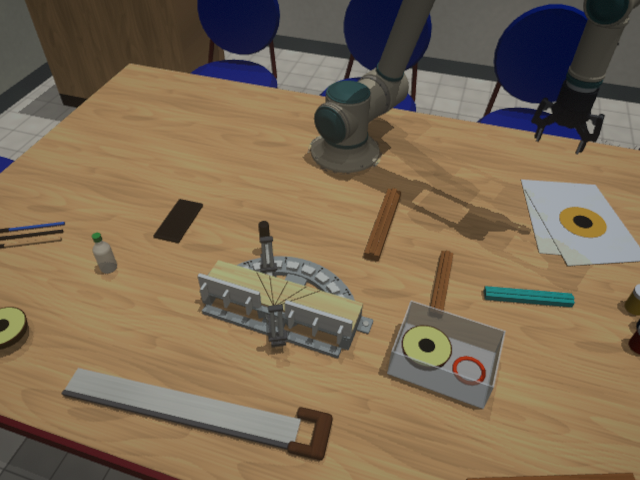

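```bash
python3 - <<'E'
from h import *
for n in ("top","scene"):
    d=dict(np.load(n+".npz")); im=d["image"]; P=cloud(d); hsv=cv2.cvtColor(im,cv2.COLOR_BGR2HSV)
    near=lambda x0,x1,y0,y1:(P[...,0]>x0)&(P[...,0]<x1)&(P[...,1]>y0)&(P[...,1]<y1)&(d["depth"]>0)
    def rect(m,name,z=None):
        m=cv2.morphologyEx(m.astype(np.uint8),cv2.MORPH_OPEN,np.ones((2,2)))
        k,l,st,c=cv2.connectedComponentsWithStats(m)
        for i in range(1,k):
            if st[i,4]<60: continue
            v,u=np.where(l==i); X=np.array([ray(d,a,b,z) for a,b in zip(u,v)])
            (cx,cy),(w,h),a=cv2.minAreaRect((X[:,:2]*1000).astype(np.float32))
            print(n,name,st[i].tolist(),"c",np.round([cx,cy],1),"wh",round(w,1),round(h,1),"a",round(a,1),"zmed",np.median(P[...,2][l==i]).round(4), "mean",X.mean(0)[:2].round(4))
    H,S,V=[hsv[...,i].astype(int) for i in range(3)]
    if n=="top": print("strip px",hsv[250,218],"bed",hsv[190,300],hsv[196,350],"table",hsv[300,200]); 
    else: print("strip px",hsv[275,442],"bed",hsv[278,240],"grip",hsv[230,264])
    wood=(H<12)&(S>90)&(V<150)&near(.1,.8,-.2,.6)
    rect(wood,"wood",.018)
    bed=(P[...,2]>.05)&(P[...,2]<.062)&near(.35,.85,-.3,.4)&(S>40)
    rect(bed,"bed",.055)
    f=(P[...,2]>.085)&(P[...,2]<.1)&near(.35,.85,-.3,.4)
    rect(f,"fence",.095)
    g=(V<60)&near(.3,.85,-.3,.4)&(P[...,2]>.05)
    rect(g,"dark",.098)
    hi=(P[...,2]>.12)&(P[...,2]<.16)&near(.35,.85,-.3,.4); rect(hi,"guides",.145)
d=dict(np.load("scene.npz"));cv2.imwrite("pics/crop.png",cv2.resize(d["image"][200:360,180:500],None,fx=2.5,fy=2.5,interpolation=cv2.INTER_CUBIC))
E
```

```text
strip px [ 14 146 136] bed [ 28  70 179] [ 34  62 185] table [ 20  93 178]
top bed [215, 168, 15, 13, 93] c [694.7 352.4] wh 40.8 45.2 a 1.4 zmed 0.0537 mean [0.6955 0.3516]
top bed [268, 178, 112, 30, 1755] c [633.3  24.9] wh 359.8 82.8 a 87.1 zmed 0.0549 mean [0.6336 0.0237]
top bed [219, 181, 14, 17, 89] c [643.2 338. ] wh 25.7 66.3 a 46.8 zmed 0.052 mean [0.6438 0.3392]
strip px [ 14 157 114] bed [ 32  71 166] grip [ 18 108  40]
scene wood [477, 363, 10, 20, 69] c [673.1 480.2] wh 44.2 15.3 a 16.8 zmed 0.0116 mean [0.6754 0.4803]
scene bed [209, 262, 155, 68, 3039] c [639.4  27.6] wh 360.1 82.6 a 87.1 zmed 0.0552 mean [0.6275 0.0347]
scene bed [411, 310, 42, 16, 135] c [596.8 356.1] wh 91.0 11.0 a 85.3 zmed 0.0537 mean [0.5969 0.3556]
scene bed [403, 327, 47, 40, 1161] c [667.5 356.6] wh 92.9 89.1 a 86.2 zmed 0.052 mean [0.671  0.3583]
scene fence [259, 222, 11, 10, 81] c [483.8 -73.6] wh 32.1 24.3 a 21.3 zmed 0.0949 mean [ 0.485  -0.0735]
scene fence [198, 275, 63, 24, 384] c [682.  -77.3] wh 152.6 16.6 a 87.1 zmed 0.0931 mean [ 0.6816 -0.0753]
scene fence [285, 302, 68, 26, 427] c [692.7 130.5] wh 149.6 17.1 a 87.1 zmed 0.0932 mean [0.692  0.1324]
scene dark [260, 222, 10, 17, 139] c [497.  -66.7] wh 54.8 21.7 a 22.0 zmed 0.0892 mean [ 0.4973 -0.0666]
scene dark [421, 340, 15, 13, 128] c [701.6 360.7] wh 25.5 29.1 a 78.5 zmed 0.0524 mean [0.7026 0.36  ]
scene guides [260, 238, 14, 11, 114] c [578.  -26.9] wh 31.3 29.0 a 21.0 zmed 0.1383 mean [ 0.5758 -0.0274]
scene guides [269, 306, 15, 12, 136] c [748.3  60.1] wh 26.9 28.2 a 18.2 zmed 0.1394 mean [0.7467 0.0599]
```

View pics/crop.png

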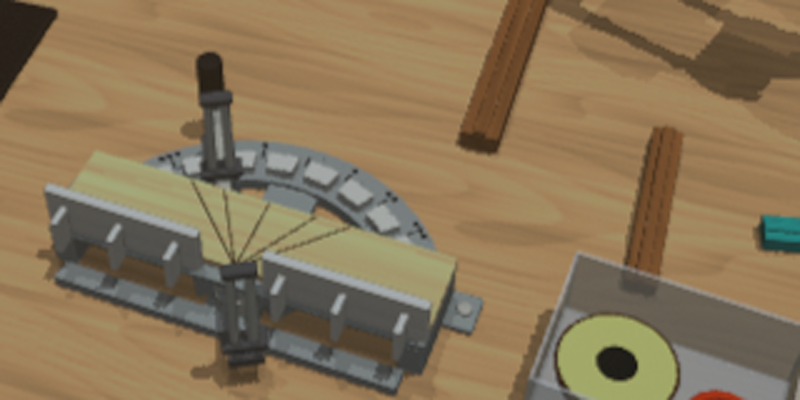

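>>> arm_command(
  series=[
    {"dp":[-0.07,-0.34,-0.37],"angular":[0,0,0],"gripper":85},
    {"dp":[-0.07,-0.34,-0.37],"angular":[0,0,0],"gripper":85},
    {"dp":[-0.07,-0.34,-0.37],"angular":[0,0,0],"gripper":85},
    {"dp":[-0.07,-0.34,-0.37],"angular":[0,0,0],"gripper":85},
    {"dp":[-0.07,-0.34,-0.37],"angular":[0,0,0],"gripper":85},
    {"dp":[-0.07,-0.34,-0.37],"angular":[0,0,0],"gripper":85},
    {"dp":[-0.07,-0.34,-0.37],"angular":[0,0,0],"gripper":85},
    {"dp":[-0.07,-0.34,-0.37],"angular":[0,0,0],"gripper":85},
  ],
)

```text
clock: 1.1
position: [0.3768, 0.1189, 0.2969]
ee_rot: [0.558, -0.434, 0.56, 0.432]
contact_force: [1.1, 0.8, -0.3]
width: 0.0851
```

```bash
cat >> h.py <<'E'
def wcloud(s,d):
    m=d["mtx"]; v,u=np.mgrid[:480,:640]; a=(u-m[0,2])/m[0,0]; b=(v-m[1,2])/m[1,1]
    th=np.hypot(a,b); k=np.where(th>1e-9,np.tan(np.minimum(th,1.4))/np.maximum(th,1e-9),1); Z=d["depth"]
    p=np.stack([a*k*Z,-b*k*Z,-Z],-1); M=d["mount"]
    return (p@M[:3,:3].T+M[:3,3])@rot(s).as_matrix().T+np.array(s["position"])
def go(x,y,z,yaw):
    "yaw: direction of tool z in world, deg; prints turn (units, tool frame) and shift in axes before/after the turn"
    s=get_state(); A=rot(s); c,n=np.cos(np.radians(yaw)),np.sin(np.radians(yaw))
    T=np.array([[0,-n,c],[0,c,n],[-1,0,0]]); D=np.array([x,y,z])-s["position"]
    rv=(A.inv()*R.from_matrix(T)).as_rotvec()
    print("pos",np.round(s["position"],4),"yaw",np.degrees(np.arctan2(*A.as_matrix()[[1,0],2])).round(1),"t",round(s["clock"],2),"F",np.round(s["contact_force"],1),"w",round(s["width"],4))
    print("turn",(rv/np.radians(90)).round(3),"dp before",(A.inv().apply(D)/.12).round(3),"dp after",(T.T@D/.12).round(3))
E
python3 - <<'E'
from h import *
go(.45,-.02,.3,117)
for n in ("top","scene"):
    d=dict(np.load(n+".npz")); im=d["image"]; P=cloud(d)
    m=(P[...,2]>.009)&(P[...,2]<.03)&(P[...,0]>.2)&(P[...,0]<.7)&(P[...,1]>.1)&(P[...,1]<.6)&(d["depth"]>0)
    hsv=cv2.cvtColor(im,cv2.COLOR_BGR2HSV); m&=(hsv[...,0]<18)&(hsv[...,1]>120)
    m=cv2.morphologyEx(m.astype(np.uint8),cv2.MORPH_OPEN,np.ones((2,2)))
    k,l,st,c=cv2.connectedComponentsWithStats(m)
    for i in range(1,k):
        if st[i,4]>60:
            X=P[l==i]; v,u=np.where(l==i); Y=np.array([ray(d,a,b,.018) for a,b in zip(u,v)])
            print(n,st[i],cv2.minAreaRect((Y[:,:2]*1000).astype(np.float32)),X[:,2].max().round(3))
E
```

```text
pos [0.3768 0.1189 0.2969] yaw 75.5 t 1.1 F [ 1.1  0.8 -0.3] w 0.0851
turn [-0.461 -0.003 -0.001] dp before [-0.02  -0.88  -0.968] dp after [-0.025 -0.018 -1.308]
top [213 221  11  62 525] ((448.260009765625, 362.9920654296875), (198.56768798828125, 30.030126571655273), 0.5618972182273865) 1.919
top [267 260  13  71 545] ((308.80859375, 185.5655975341797), (221.90187072753906, 37.99546432495117), 0.5487977266311646) 1.919
scene [365 198  34  63 847] ((317.0887145996094, 188.7277374267578), (41.10200881958008, 236.86976623535156), 89.42568969726562) 1.001
scene [432 252  22  59 746] ((445.16241455078125, 365.617431640625), (187.66455078125, 30.008420944213867), 0.7009926438331604) 1.001
scene [454 357  32  26 185] ((669.5748291015625, 454.7366027832031), (64.39079284667969, 48.84014892578125), 84.4754409790039) 1.001
```

>>> arm_command(
  series=[
    {"dp":[0,0,0],"angular":[-0.093,0,0],"gripper":85},
    {"dp":[0,0,0],"angular":[-0.093,0,0],"gripper":85},
    {"dp":[0,0,0],"angular":[-0.093,0,0],"gripper":85},
    {"dp":[0,0,0],"angular":[-0.093,0,0],"gripper":85},
    {"dp":[0,0,0],"angular":[-0.093,0,0],"gripper":85},
    {"dp":[0,0,-0.43],"angular":[0,0,0],"gripper":85},
    {"dp":[0,0,-0.43],"angular":[0,0,0],"gripper":85},
    {"dp":[0,0,-0.43],"angular":[0,0,0],"gripper":85},
  ],
)

```text
clock: 2.1
position: [0.4511, -0.0238, 0.2959]
ee_rot: [0.36, -0.607, 0.363, 0.608]
contact_force: [1.6, 0.7, -0.6]
width: 0.0849
```

```bash
python3 - <<'E'
from h import *
s=get_state(); go(.497,-.067,.3,117)
d=get_image("wrist"); np.savez("w1",**d,**{"s_"+k:np.array(v) for k,v in s.items()}); cv2.imwrite("pics/w1.png",d["image"])
P=wcloud(s,d); print(d["mtx"].round(1).tolist(),d["mount"].round(3).tolist(), np.median(P[...,2][d["depth"]>0]))
g=(d["depth"]>0)&(P[...,0]>.3)&(P[...,0]<.85)&(P[...,1]>-.3)&(P[...,1]<.35)
def rect(m,name):
    m=cv2.morphologyEx((m&g).astype(np.uint8),cv2.MORPH_OPEN,np.ones((2,2)))
    k,l,st,c=cv2.connectedComponentsWithStats(m)
    for i in range(1,k):
        if st[i,4]>60:
            X=P[l==i]; r=cv2.minAreaRect((X[:,:2]*1000).astype(np.float32)); print(name,st[i].tolist(),np.round(r[0],1),np.round(r[1],1),round(r[2],1),"z",np.median(X[:,2]).round(4),X[:,2].max().round(4))
z=P[...,2]
rect((z>.05)&(z<.06),"bed"); rect((z>.09)&(z<.1),"fence"); rect((z>.1)&(z<.12),"griptop"); rect((z>.135)&(z<.15),"guide")
E
```

```text
pos [ 0.4511 -0.0238  0.2959] yaw 118.5 t 2.1 F [ 1.6  0.7 -0.6] w 0.0849
turn [ 0.017 -0.001 -0.003] dp before [-0.034 -0.164 -0.499] dp after [-0.034 -0.177 -0.494]
[[371.6, 0.0, 313.0], [0.0, 371.6, 235.6], [0.0, 0.0, 1.0]] [[-0.001, 0.276, -0.961, -0.143], [0.0, 0.961, 0.276, 0.07], [1.0, 0.0, -0.001, 0.0], [0.0, 0.0, 0.0, 1.0]] 0.0010450352358508663
bed [139, 251, 274, 155, 12424] [627.8  19.7] [417.3 274.7] 51.1 z 0.055 0.439
fence [241, 192, 26, 27, 557] [453.2 -73.2] [ 25.2 128.3] 86.4 z 0.0974 0.439
fence [125, 318, 26, 20, 218] [ 574.4 -108.6] [ 32.1 383.2] 73.5 z 0.0944 0.439
fence [200, 362, 37, 24, 331] [716.8 -21.1] [96.6 56.5] 2.9 z 0.0944 0.0973
griptop [240, 297, 11, 12, 84] [495.  -47.6] [210.7   9.1] 7.4 z 0.1099 0.439
griptop [257, 298, 9, 10, 64] [492.8 -38.4] [208.8   7.8] 12.2 z 0.1107 0.439
guide [232, 312, 33, 16, 470] [508.8 -37.7] [240.7  34.5] 9.1 z 0.1443 0.439
```

View pics/w1.png

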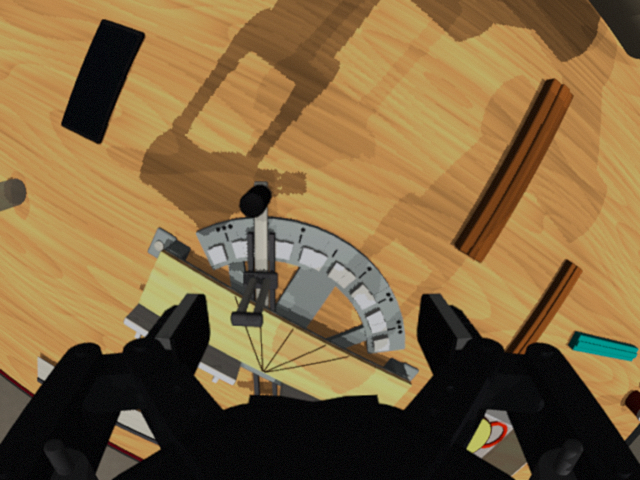

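```bash
python3 - <<'E'
from h import *
d=dict(np.load("w1.npz")); s={k[2:]:d[k] for k in d if k[:2]=="s_"}
P=wcloud(s,d); z=P[...,2]; ok=d["depth"]>0
def near(cx,cy,r): return ok&(np.hypot(P[...,0]-cx,P[...,1]-cy)<r)
m=near(.495,-.07,.045)&(z>.06); print("grip max z",np.percentile(z[m],[50,90,99]).round(4))
t=m&(z>np.percentile(z[m],95)-.004); X=P[t]; print("grip top mid",((X.max(0)+X.min(0))/2).round(4),np.ptp(X,axis=0).round(4),t.sum())
for c in((.578,-.027),(.748,.06)):
    m=near(*c,.04)&(z>.138); X=P[m]; 
    if len(X)>5: print("guide",X.mean(0).round(4),cv2.minAreaRect((X[:,:2]*1000).astype(np.float32)))
m=ok&(z>.05)&(z<.06)&(P[...,0]>.5)&(P[...,0]<.75)&(P[...,1]>-.2)&(P[...,1]<.25); X=P[m]
f=np.array([.9987,-.0506]); l=np.array([.0506,.9987])
a=X[:,:2]@f; b=X[:,:2]@l
for lo,hi in((-.14,-.1),(.0,.05),(.06,.1)):
    q=a[(b>lo)&(b<hi)]; print("bed front/back",b.min().round(4),b.max().round(4),np.percentile(q,[1,99]).round(4))
# front edge line fit per b bin
bb=np.linspace(-.13,.17,31); e=[(x,np.percentile(a[abs(b-x)<.005],1.5)) for x in bb if (abs(b-x)<.005).sum()>20]; e=np.array(e); print(np.polyfit(e[:,0],e[:,1],1).round(4), len(e)); print(e.round(3).tolist())
E
```

```text
grip max z [0.3725 0.3978 0.4026]
grip top mid [ 0.465  -0.0701  0.4001] [0.0228 0.0406 0.009 ] 3118
guide [ 0.5612 -0.0325  0.1438] ((562.0309448242188, -32.2514762878418), (13.350142478942871, 29.86789321899414), 26.638608932495117)
bed front/back -0.1222 0.2395 [0.5923 0.6731]
bed front/back -0.1222 0.2395 [0.5545 0.6729]
bed front/back -0.1222 0.2395 [0.5922 0.6726]
[0.0176 0.5871] 30
[[-0.12, 0.592], [-0.11, 0.592], [-0.1, 0.593], [-0.09, 0.592], [-0.08, 0.592], [-0.07, 0.592], [-0.06, 0.592], [-0.05, 0.592], [-0.04, 0.592], [-0.03, 0.592], [-0.02, 0.565], [-0.01, 0.558], [0.0, 0.552], [0.01, 0.552], [0.02, 0.592], [0.03, 0.592], [0.04, 0.593], [0.05, 0.592], [0.06, 0.592], [0.07, 0.593], [0.08, 0.593], [0.09, 0.592], [0.1, 0.592], [0.11, 0.592], [0.12, 0.592], [0.13, 0.592], [0.14, 0.592], [0.15, 0.592], [0.16, 0.592], [0.17, 0.592]]
```

```bash
python3 - <<'E'
from h import *
d=dict(np.load("w1.npz")); s={k[2:]:d[k] for k in d if k[:2]=="s_"}
P=wcloud(s,d); z=P[...,2]; ok=d["depth"]>0
m=ok&(np.hypot(P[...,0]-.477,P[...,1]+.076)<.035)&(z<.2); zz=z[m&(z>.06)]; top=np.percentile(zz,97); print("top",top,zz.max())
X=P[m&(z>top-.004)]; print(((X.max(0)+X.min(0))/2).round(4),X.mean(0).round(4),np.ptp(X,axis=0).round(4),len(X))
v=X.mean(0)[:2]-[.6746,.0246]; print(np.degrees(np.arctan2(-v[1],-v[0])),np.hypot(*v))
X=P[m&(z<.043)&(z>.03)]; print("bar",len(X))
go(*P[m&(z>top-.004)].mean(0)[:2],.2,119.)
E
```

```text
top 0.09889896665915336 0.10013699355822109
[ 0.4759 -0.0759  0.0975] [ 0.4759 -0.0761  0.0975] [0.025  0.0248 0.0052] 511
26.870211431418433 0.22276626369564384
bar 235
pos [ 0.4548 -0.0301  0.2955] yaw 118.3 t 2.15 F [ 3.  -4.5  2. ] w 0.0847
turn [-0.008 -0.006 -0.004] dp before [ 0.8    0.023 -0.413] dp after [ 0.796  0.033 -0.42 ]
```

>>> arm_command(
  series=[
    {"dp":[0,0.025,-0.41],"angular":[0,0,0],"gripper":85},
    {"dp":[0.4,0,0],"angular":[0,0,0],"gripper":85},
    {"dp":[0.4,0,0],"angular":[0,0,0],"gripper":85},
    {"dp":[0.4,0,0],"angular":[0,0,0],"gripper":85},
    {"dp":[0.25,0,0],"angular":[0,0,0],"gripper":85},
    {"dp":[0,0,0],"angular":[0,0,0],"gripper":85},
    {"dp":[0,0,0],"angular":[0,0,0],"gripper":85},
    {"dp":[0,0,0],"angular":[0,0,0],"gripper":85},
  ],
)

```text
clock: 3.15
position: [0.4781, -0.0803, 0.1181]
ee_rot: [-0.361, 0.609, -0.367, -0.603]
contact_force: [-0.4, 0.6, -0.1]
width: 0.0847
```

```bash
python3 - <<'E'
from h import *
go(.476,-.076,.057,117)
E
```

```text
pos [ 0.4781 -0.0803  0.1181] yaw 118.0 t 3.15 F [-0.4  0.6 -0.1] w 0.0847
turn [ 0.011 -0.007 -0.002] dp before [ 0.509 -0.003  0.046] dp after [ 0.509 -0.001  0.04 ]
```

>>> arm_command(
  series=[
    {"dp":[0.2,0,0.045],"angular":[0.01,-0.007,0],"gripper":85},
    {"dp":[0.2,0,0],"angular":[0,0,0],"gripper":85},
    {"dp":[0.1,0,0],"angular":[0,0,0],"gripper":85},
    {"dp":[0,0,0],"angular":[0,0,0],"gripper":15},
    {"dp":[0,0,0],"angular":[0,0,0],"gripper":15},
    {"dp":[0,0,0],"angular":[0,0,0],"gripper":15},
    {"dp":[0,0,0],"angular":[0,0,0],"gripper":15},
    {"dp":[0,0,0],"angular":[0,0,0],"gripper":15},
  ],
  grip_force=40,
)

```text
clock: 4.15
position: [0.4819, -0.0772, 0.0645]
ee_rot: [-0.37, 0.608, -0.369, -0.598]
contact_force: [0.3, -0.8, -2.0]
width: 0.0246
```

```bash
python3 - <<'E'
from h import *
go(.476,-.076,.057,117)
E
```

```text
pos [ 0.4819 -0.0772  0.0645] yaw 117.0 t 4.15 F [ 0.3 -0.8 -2. ] w 0.0246
turn [ 0.001 -0.007  0.006] dp before [0.062 0.04  0.032] dp after [0.063 0.04  0.031]
```

>>> arm_command(
  series=[
    {"dp":[-0.06,0,0],"angular":[0,0,0],"gripper":15},
    {"dp":[-0.05,0,0],"angular":[0,0,0],"gripper":15},
    {"dp":[-0.05,0,0],"angular":[0,0,0],"gripper":15},
    {"dp":[-0.03,0,0],"angular":[0,0,0],"gripper":15},
    {"dp":[0,0,0],"angular":[0,0,0],"gripper":15},
    {"dp":[0,0,0],"angular":[0,0,0],"gripper":15},
    {"dp":[0,0,0],"angular":[0,0,0],"gripper":15},
    {"dp":[0,0,0],"angular":[0,0,0],"gripper":15},
  ],
)

```text
clock: 5.15
position: [0.4869, -0.0743, 0.084]
ee_rot: [-0.375, 0.609, -0.367, -0.596]
contact_force: [2.1, 0.2, -7.1]
width: 0.0249
```

```bash
python3 - <<'E'
from h import *
go(.476,-.076,.0845,117)
E
```

```text
pos [ 0.4869 -0.0743  0.084 ] yaw 116.8 t 5.15 F [ 2.1  0.2 -7.1] w 0.0249
turn [-0.003 -0.006  0.012] dp before [-0.006  0.088  0.028] dp after [-0.004  0.088  0.029]
```

>>> arm_command(
  series=[
    {"dp":[0,0,0.15],"angular":[0.055,0,0],"gripper":15},
    {"dp":[0,0,0.15],"angular":[0.055,0,0],"gripper":15},
    {"dp":[0,0,0.15],"angular":[0.055,0,0],"gripper":15},
    {"dp":[0,0,0.15],"angular":[0.055,0,0],"gripper":15},
    {"dp":[0,0,0.15],"angular":[0.055,0,0],"gripper":15},
    {"dp":[0,0,0.15],"angular":[0.055,0,0],"gripper":15},
    {"dp":[0,0,0],"angular":[0,0,0],"gripper":15},
    {"dp":[0,0,0],"angular":[0,0,0],"gripper":15},
  ],
)

```text
clock: 6.15
position: [0.4631, 0.0309, 0.0838]
ee_rot: [0.52, -0.494, 0.507, 0.478]
contact_force: [3.6, 0.6, -8.7]
width: 0.0249
```

```bash
cat >> h.py <<'E'
def arm():
    s=get_state(); A=rot(s).as_matrix(); p=np.array(s["position"])-A[:,0]*.019; v=np.array([.6746,.0246])-p[:2]
    print("grasp pt: arm angle",(-np.degrees(np.arctan2(v[1],v[0]))-3.0).round(2),"r",np.hypot(*v).round(4),"z",p[2].round(4))
E
python3 - <<'E'
from h import *
go(.476,-.076,.0845,87); arm()
E
```

```text
pos [0.4631 0.0309 0.0838] yaw 86.9 t 6.15 F [ 3.6  0.6 -8.7] w 0.0249
turn [-0.002 -0.002  0.019] dp before [ 0.001 -0.156 -0.884] dp after [-0.006 -0.154 -0.884]
grasp pt: arm angle -1.28 r 0.2122 z 0.1028
```

>>> arm_command(
  series=[
    {"dp":[0,0.005,0.15],"angular":[0.055,0,-0.003],"gripper":15},
    {"dp":[0,0.005,0.15],"angular":[0.055,0,0],"gripper":15},
    {"dp":[0,0.005,0.15],"angular":[0.055,0,0],"gripper":15},
    {"dp":[0,0.005,0.15],"angular":[0.055,0,0],"gripper":15},
    {"dp":[0,0.005,0.15],"angular":[0.055,0,0],"gripper":15},
    {"dp":[0,0.005,0.15],"angular":[0.055,0,0],"gripper":15},
    {"dp":[0,0,0],"angular":[0,0,0],"gripper":15},
    {"dp":[0,0,0],"angular":[0,0,0],"gripper":15},
  ],
)

```text
clock: 7.15
position: [0.4901, 0.1276, 0.0828]
ee_rot: [0.629, -0.347, 0.615, 0.324]
contact_force: [2.1, 1.5, -7.4]
width: 0.025
```

```bash
python3 - <<'E'
from h import *
go(.476,-.076,.0845,57); arm()
s=get_state(); d=get_image("top"); cv2.imwrite("pics/t2.png",d["image"])
s=get_state(); d=get_image("wrist"); np.savez("w2",**d,**{"s_"+k:np.array(v) for k,v in s.items()})
P=wcloud(s,d); z=P[...,2]; m=(d["depth"]>0)&(z>.138)&(z<.15)&(np.hypot(P[...,0]-.57,P[...,1]-.095)<.06); X=P[m]
print(len(X)); r=cv2.minAreaRect((X[:,:2]*1000).astype(np.float32)); print(r,X.mean(0)); v=np.array([674.6,24.6])-r[0]; print(-np.degrees(np.arctan2(v[1],v[0]))-3.0,np.hypot(*v))
E
```

```text
pos [0.4901 0.1276 0.0828] yaw 56.7 t 7.15 F [ 2.1  1.5 -7.4] w 0.025
turn [-0.004  0.002  0.024] dp before [ 0.014 -0.834 -1.482] dp after [-0.014 -0.825 -1.487]
grasp pt: arm angle 26.17 r 0.212 z 0.1018
0
((0.0, 0.0), (0.0, 0.0), 0.0) [nan nan nan]
-5.088425604594297 675.048383451142<stdin>:6: RuntimeWarning: Mean of empty slice.
  ret = um.true_divide(
```

>>> arm_command(
  series=[
    {"dp":[0,0,0.07],"angular":[0.02,0,-0.005],"gripper":15},
    {"dp":[0,0.01,0.05],"angular":[0.02,0,-0.005],"gripper":15},
    {"dp":[0,0,0],"angular":[0,0,0],"gripper":15},
    {"dp":[0,0,0],"angular":[0,0,0],"gripper":15},
    {"dp":[0,0,0],"angular":[0,0,0],"gripper":15},
    {"dp":[0,0,0],"angular":[0,0,0],"gripper":15},
    {"dp":[0,0,0],"angular":[0,0,0],"gripper":15},
    {"dp":[0,0,0],"angular":[0,0,0],"gripper":15},
  ],
)

```text
clock: 8.25
position: [0.4955, 0.1366, 0.0825]
ee_rot: [0.641, -0.332, 0.624, 0.299]
contact_force: [3.0, 0.4, -8.7]
width: 0.0249
```

```bash
python3 - <<'E'
from h import *
go(.476,-.076,.0845,57); arm()
d0=dict(np.load("scene.npz"))
d=get_image("scene"); np.savez("s3",**d); cv2.imwrite("pics/s3.png",cv2.resize(d["image"][200:360,180:500],None,fx=2.5,fy=2.5,interpolation=cv2.INTER_CUBIC))
for dd,C in((d0,((.578,-.027),(.748,.06))),(d,((.57,.095),(.735,-.02)))):
    P=cloud(dd); z=P[...,2]; c=[]
    for q in C:
        X=P[(z>.13)&(z<.15)&(np.hypot(P[...,0]-q[0],P[...,1]-q[1])<.05)]
        if len(X)<20: print("few",len(X)); continue
        c.append(np.array(cv2.minAreaRect((X[:,:2]*1000).astype(np.float32))[0])); print(c[-1],len(X))
    if len(c)==2: v=c[1]-c[0]; print("arm",-np.degrees(np.arctan2(v[1],v[0]))-3.0,np.hypot(*v))
E
```

```text
pos [0.4955 0.1366 0.0825] yaw 53.1 t 8.25 F [ 3.   0.4 -8.7] w 0.0249
turn [-0.044 -0.     0.034] dp before [ 0.03  -0.935 -1.513] dp after [-0.017 -0.829 -1.574]
grasp pt: arm angle 29.03 r 0.2123 z 0.1015
[565.74816895 -34.03923798] 93
[739.21325684  54.68657303] 107
arm -30.08932999301136 194.83943711511054
[571.24865723  88.17011261] 85
[736.21368408 -15.55671501] 92
arm 29.16088958644265 194.8658894056053
```

View pics/s3.png

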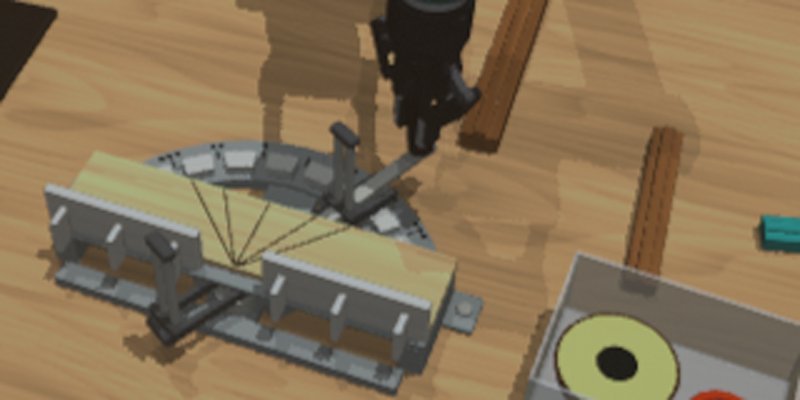

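>>> arm_command(
  series=[
    {"dp":[0,0,0.025],"angular":[0,0,0.02],"gripper":15},
    {"dp":[0,0,0.02],"angular":[0,0,0.01],"gripper":15},
    {"dp":[0,0,0],"angular":[0,0,0],"gripper":15},
    {"dp":[0,0,0],"angular":[0,0,0],"gripper":15},
    {"dp":[0,0,0],"angular":[0,0,0],"gripper":15},
    {"dp":[0,0,0],"angular":[0,0,0],"gripper":15},
    {"dp":[0,0,0],"angular":[0,0,0],"gripper":15},
    {"dp":[0,0,0],"angular":[0,0,0],"gripper":15},
  ],
)

```text
clock: 9.3
position: [0.4973, 0.1406, 0.0833]
ee_rot: [0.633, -0.316, 0.633, 0.315]
contact_force: [-0.4, 0.1, -4.3]
width: 0.0248
```

```bash
cat >> h.py <<'E'
def guides():
    P=cloud(get_image("scene")); z=P[...,2]; c=[]
    for q in ((.57,.09),(.735,-.018)):
        X=P[(z>.13)&(z<.15)&(np.hypot(P[...,0]-q[0],P[...,1]-q[1])<.05)]
        if len(X)<20: print("few",len(X)); return
        c.append(np.array(cv2.minAreaRect((X[:,:2]*1000).astype(np.float32))[0]))
    v=c[1]-c[0]; print("guides arm",-np.degrees(np.arctan2(v[1],v[0]))-3.0,np.hypot(*v))
E
python3 - <<'E'
from h import *
go(.476,-.076,.0845,57); arm(); guides()
E
```

```text
pos [0.4973 0.1406 0.0833] yaw 53.0 t 9.3 F [-0.4  0.1 -4.3] w 0.0248
turn [-0.045 -0.001  0.001] dp before [-0.008 -0.945 -1.548] dp after [-0.01  -0.834 -1.61 ]
grasp pt: arm angle 30.18 r 0.2119 z 0.1023
guides arm 30.36232458154224 194.7619401607984
```

>>> arm_command(
  series=[
    {"dp":[0.05,0,-0.003],"angular":[0,0,0],"gripper":15},
    {"dp":[0.05,0.005,0],"angular":[0,0,0],"gripper":15},
    {"dp":[0.04,0.005,0],"angular":[0,0,0],"gripper":15},
    {"dp":[0.04,0.005,0],"angular":[0,0,0],"gripper":15},
    {"dp":[0.02,0,0],"angular":[0,0,0],"gripper":15},
    {"dp":[0,0,0],"angular":[0,0,0],"gripper":15},
    {"dp":[0,0,0],"angular":[0,0,0],"gripper":15},
    {"dp":[0,0,0],"angular":[0,0,0],"gripper":15},
  ],
)

```text
clock: 10.35
position: [0.4927, 0.1439, 0.0657]
ee_rot: [0.633, -0.314, 0.633, 0.317]
contact_force: [-3.0, 2.2, -0.3]
width: 0.025
```

```bash
python3 - <<'E'
from h import *
go(.476,-.076,.0645,57); arm(); guides()
E
```

```text
pos [0.4927 0.1439 0.0657] yaw 53.0 t 10.35 F [-3.   2.2 -0.3] w 0.025
turn [-0.045  0.001 -0.002] dp before [ 0.004 -0.993 -1.546] dp after [ 0.01  -0.881 -1.613]
grasp pt: arm angle 30.24 r 0.2175 z 0.0847
guides arm 30.259045467943253 194.7674992292521
```

>>> arm_command(
  series=[
    {"dp":[0,0,0],"angular":[0,0,0],"gripper":60},
    {"dp":[0,0,0],"angular":[0,0,0],"gripper":60},
    {"dp":[0,0,0],"angular":[0,0,0],"gripper":60},
    {"dp":[-0.2,0,0],"angular":[0,0,0],"gripper":60},
    {"dp":[-0.4,0,0],"angular":[0,0,0],"gripper":60},
    {"dp":[-0.5,0,0],"angular":[0,0,0],"gripper":60},
    {"dp":[-0.5,0,0],"angular":[0,0,0],"gripper":60},
    {"dp":[0,0,0],"angular":[0,0,0],"gripper":60},
  ],
)

```text
clock: 11.4
position: [0.4978, 0.1428, 0.2642]
ee_rot: [0.636, -0.316, 0.63, 0.315]
contact_force: [-0.8, 0.1, -0.4]
width: 0.0603
```

```bash
cat >> h.py <<'E'
def gripz():
    s=get_state(); d=get_image("wrist"); P=wcloud(s,d); z=P[...,2]; a=np.radians(33.); c=np.array([.6746-.222*np.cos(a),.0246+.222*np.sin(a)])
    m=(d["depth"]>0)&(np.hypot(P[...,0]-c[0],P[...,1]-c[1])<.035)&(z<.15)&(z>.06); zz=z[m]
    if len(zz)<30: print("grip unseen",len(zz)); return d
    top=np.percentile(zz,97); X=P[m&(z>top-.004)]; v=np.array([.6746,.0246])-X.mean(0)[:2]
    print("grip top",top.round(4),zz.max().round(4),"at",X.mean(0).round(4),"angle",-np.degrees(np.arctan2(v[1],v[0]))-3,"r",np.hypot(*v)); return d
E
python3 - <<'E'
from h import *
go(.447,.364,.15,90); guides(); d=gripz(); cv2.imwrite("pics/w4.png",d["image"])
E
```

```text
pos [0.4978 0.1428 0.2642] yaw 52.9 t 11.4 F [-0.8  0.1 -0.4] w 0.0603
turn [-0.412  0.004  0.005] dp before [0.954 1.454 1.208] dp after [0.952 0.423 1.843]
guides arm 30.393215332775263 194.18065613556672
grip top 0.0989 0.0998 at [0.4889 0.1469 0.0975] angle 30.35633811225815 r 0.2223710880615882
```

>>> arm_command(
  series=[
    {"dp":[0,0,0],"angular":[-0.104,0,0],"gripper":70},
    {"dp":[0,0,0],"angular":[-0.104,0,0],"gripper":70},
    {"dp":[0,0,0],"angular":[-0.104,0,0],"gripper":70},
    {"dp":[0,0,0],"angular":[-0.104,0,0],"gripper":70},
    {"dp":[0.1,0.1,0.46],"angular":[0,0,0],"gripper":70},
    {"dp":[0.1,0.1,0.46],"angular":[0,0,0],"gripper":70},
    {"dp":[0.1,0.1,0.46],"angular":[0,0,0],"gripper":70},
    {"dp":[0.1,0.1,0.46],"angular":[0,0,0],"gripper":70},
  ],
)

```text
clock: 12.5
position: [0.4334, 0.3606, 0.1924]
ee_rot: [0.486, -0.5, 0.504, 0.51]
contact_force: [0.9, -0.3, 0.9]
width: 0.07
```

```bash
python3 - <<'E'
from h import *
d=get_image("top")
s=get_state(); d=get_image("wrist"); P=wcloud(s,d); hsv=cv2.cvtColor(d["image"],cv2.COLOR_BGR2HSV)
m=(d["depth"]>0)&(P[...,2]>.009)&(P[...,2]<.03)&(np.abs(P[...,1]-.364)<.06)&(P[...,0]>.3)&(P[...,0]<.59)
k,l,st,c=cv2.connectedComponentsWithStats(m.astype(np.uint8))
for i in range(1,k):
    if st[i,4]>200: X=P[l==i]; print(st[i],cv2.minAreaRect((X[:,:2]*1000).astype(np.float32)),X.mean(0).round(4))
go(.447,.364,.004,90.6); cv2.imwrite("pics/w5.png",d["image"])
E
```

```text
[ 293  127   36  215 7118] ((449.4093017578125, 365.3929748535156), (199.05430603027344, 30.15486717224121), 0.9269232749938965) [0.4422 0.3654 0.0195]
[249 365  39  15 396] ((588.454345703125, 325.8780517578125), (38.55977249145508, 2.9655869007110596), 88.46125793457031) [0.5886 0.324  0.02  ]
pos [0.4311 0.3636 0.1909] yaw 91.4 t 12.6 F [-0.3 -1.  -0.7] w 0.0703
turn [ 0.009 -0.004 -0.021] dp before [ 1.552 -0.183  0.011] dp after [ 1.557 -0.132  0.002]
```

>>> arm_command(
  series=[
    {"dp":[0,0,0],"angular":[0.006,-0.004,-0.02],"gripper":70},
    {"dp":[0.2,-0.155,0.013],"angular":[0,0,0],"gripper":70},
    {"dp":[0.4,0,0],"angular":[0,0,0],"gripper":70},
    {"dp":[0.4,0,0],"angular":[0,0,0],"gripper":70},
    {"dp":[0.3,0,0],"angular":[0,0,0],"gripper":70},
    {"dp":[0,0,0],"angular":[0,0,0],"gripper":70},
    {"dp":[0,0,0],"angular":[0,0,0],"gripper":70},
    {"dp":[0,0,0],"angular":[0,0,0],"gripper":70},
  ],
)

```text
clock: 13.6
position: [0.4452, 0.3581, 0.0222]
ee_rot: [0.49, -0.504, 0.502, 0.504]
contact_force: [0.1, -0.2, 0.2]
width: 0.07
```

```bash
python3 - <<'E'
from h import *
go(.4494,.3654,.004,90.9)
E
```

```text
pos [0.4452 0.3581 0.0222] yaw 91.0 t 13.6 F [ 0.1 -0.2  0.2] w 0.07
turn [ 0.001 -0.008 -0.008] dp before [ 0.151 -0.038  0.062] dp after [ 0.152 -0.036  0.06 ]
```

>>> arm_command(
  series=[
    {"dp":[0.06,-0.037,0.06],"angular":[0,-0.008,-0.008],"gripper":70},
    {"dp":[0.05,0,0],"angular":[0,0,0],"gripper":70},
    {"dp":[0.02,0,0],"angular":[0,0,0],"gripper":20},
    {"dp":[0,0,0],"angular":[0,0,0],"gripper":20},
    {"dp":[0,0,0],"angular":[0,0,0],"gripper":20},
    {"dp":[0,0,0],"angular":[0,0,0],"gripper":20},
    {"dp":[0,0,0],"angular":[0,0,0],"gripper":20},
    {"dp":[0,0,0],"angular":[0,0,0],"gripper":20},
  ],
  grip_force=50,
)

```text
clock: 14.6
position: [0.4517, 0.3673, 0.0087]
ee_rot: [-0.499, 0.505, -0.493, -0.504]
contact_force: [-0.5, 0.3, -0.0]
width: 0.0285
```

```bash
python3 - <<'E'
from h import *
go(.4494,.3654,.25,90.9)
E
```

```text
pos [0.4517 0.3673 0.0087] yaw 91.0 t 14.6 F [-0.5  0.3 -0. ] w 0.0285
turn [0.001 0.003 0.004] dp before [-2.011  0.006 -0.005] dp after [-2.01   0.019 -0.015]
```

>>> arm_command(
  series=[
    {"dp":[0,0,0],"angular":[0,0,0],"gripper":45},
    {"dp":[0.03,0,0],"angular":[0,0,0],"gripper":45},
    {"dp":[0.025,0,0],"angular":[0,0,0],"gripper":45},
    {"dp":[0,0,0],"angular":[0,0,0],"gripper":45},
    {"dp":[0,0,0],"angular":[0,0,0],"gripper":20},
    {"dp":[0,0,0],"angular":[0,0,0],"gripper":20},
    {"dp":[0,0,0],"angular":[0,0,0],"gripper":20},
    {"dp":[0,0,0],"angular":[0,0,0],"gripper":20},
  ],
  grip_force=60,
)

```text
clock: 15.6
position: [0.4515, 0.3672, 0.0016]
ee_rot: [-0.498, 0.504, -0.493, -0.504]
contact_force: [-0.1, -0.6, -0.1]
width: 0.029
```

```bash
python3 - <<'E'
from h import *
go(.4494,.3654,.25,90.9)
E
```

```text
pos [0.4515 0.3672 0.0016] yaw 91.0 t 15.6 F [-0.1 -0.6 -0.1] w 0.029
turn [0.001 0.003 0.004] dp before [-2.07   0.006 -0.005] dp after [-2.07   0.018 -0.015]
```

>>> arm_command(
  series=[
    {"dp":[-0.15,0,0],"angular":[0,0,0],"gripper":20},
    {"dp":[-0.35,0,0],"angular":[0,0,0],"gripper":20},
    {"dp":[-0.45,0,0],"angular":[0,0,0],"gripper":20},
    {"dp":[-0.45,0,0],"angular":[0,0,0],"gripper":20},
    {"dp":[-0.45,0,0],"angular":[0.1,0,0],"gripper":20},
    {"dp":[-0.1,0,0],"angular":[0.1,0,0],"gripper":20},
    {"dp":[0,0,0],"angular":[0.1,0,0],"gripper":20},
    {"dp":[0,0,0],"angular":[0.1,0,0],"gripper":20},
  ],
)

```text
clock: 16.6
position: [0.4494, 0.3654, 0.2421]
ee_rot: [0.632, -0.319, 0.629, 0.32]
contact_force: [0.7, -1.1, -1.1]
width: 0.0288
```

>>> arm_command(
  series=[
    {"dp":[0,0,0],"angular":[0.1,0,0],"gripper":20},
    {"dp":[0,0,0],"angular":[0.1,0,0],"gripper":20},
    {"dp":[0,0,0],"angular":[0.1,0,0],"gripper":20},
    {"dp":[0,0,0],"angular":[0.1,0,0],"gripper":20},
    {"dp":[0,0,0],"angular":[0.1,0,0],"gripper":20},
    {"dp":[0,0,0],"angular":[0.1,0,0],"gripper":20},
    {"dp":[0,0,0],"angular":[0.04,0,0],"gripper":20},
    {"dp":[0,0,0],"angular":[0,0,0],"gripper":20},
  ],
)

```text
clock: 17.6
position: [0.4472, 0.3639, 0.2398]
ee_rot: [0.706, 0.036, 0.707, -0.035]
contact_force: [-0.6, 0.0, -0.9]
width: 0.0286
```

```bash
python3 - <<'E'
from h import *
go(.6516,.0237,.25,-3)
E
```

```text
pos [0.4472 0.3639 0.2398] yaw -5.8 t 17.6 F [-0.6  0.  -0.9] w 0.0286
turn [-0.031 -0.001 -0.   ] dp before [-0.088 -2.65   1.979] dp after [-0.085 -2.742  1.85 ]
```

>>> arm_command(
  series=[
    {"dp":[0,0,0],"angular":[-0.03,0,0],"gripper":20},
    {"dp":[0,-0.39,0.264],"angular":[0,0,0],"gripper":20},
    {"dp":[0,-0.39,0.264],"angular":[0,0,0],"gripper":20},
    {"dp":[0,-0.39,0.264],"angular":[0,0,0],"gripper":20},
    {"dp":[0,-0.39,0.264],"angular":[0,0,0],"gripper":20},
    {"dp":[0,-0.39,0.264],"angular":[0,0,0],"gripper":20},
    {"dp":[0,-0.39,0.264],"angular":[0,0,0],"gripper":20},
    {"dp":[0,-0.3,0.2],"angular":[0,0,0],"gripper":20},
  ],
)

```text
clock: 18.6
position: [0.6511, 0.0322, 0.2378]
ee_rot: [0.706, 0.013, 0.708, -0.011]
contact_force: [0.5, 0.5, -1.0]
width: 0.0285
```

```bash
python3 - <<'E'
from h import *
get_image("top")
go(.6516,.0237,.1,-3)
s=get_state(); d=get_image("wrist"); P=wcloud(s,d); hsv=cv2.cvtColor(d["image"],cv2.COLOR_BGR2HSV)
m=(d["depth"]>0)&(P[...,2]>s["position"][2]-.005)&(P[...,2]<s["position"][2]+.04)&(hsv[...,0]<20)&(hsv[...,1]>110)
k,l,st,c=cv2.connectedComponentsWithStats(m.astype(np.uint8))
for i in range(1,k):
    if st[i,4]>200: X=P[l==i]; print(st[i],cv2.minAreaRect((X[:,:2]*1000).astype(np.float32)),X.mean(0).round(4),X[:,2].min(),X[:,2].max())
cv2.imwrite("pics/w6.png",d["image"])
E
```

```text
pos [0.6544 0.0265 0.2372] yaw -2.1 t 18.65 F [ 3.9 -3.7 -1. ] w 0.0283
turn [0.01  0.001 0.002] dp before [ 1.143 -0.02  -0.024] dp after [ 1.143 -0.025 -0.022]
[  269    40    89   362 28891] ((655.6004028320312, 56.965354919433594), (142.56471252441406, 31.583881378173828), 88.51509094238281) [0.6558 0.0666 0.2553] 0.24198070504683966 0.2620587392053799
```

View pics/w6.png

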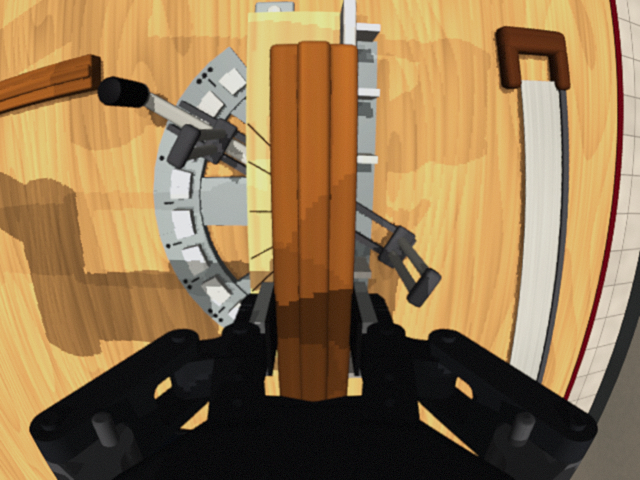

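>>> arm_command(
  series=[
    {"dp":[0.1,-0.025,-0.025],"angular":[0.01,0,0],"gripper":20},
    {"dp":[0.3,0,0],"angular":[0,0,0],"gripper":20},
    {"dp":[0.3,0,0],"angular":[0,0,0],"gripper":20},
    {"dp":[0.3,0,0],"angular":[0,0,0],"gripper":20},
    {"dp":[0.15,0,0],"angular":[0,0,0],"gripper":20},
    {"dp":[0,0,0],"angular":[0,0,0],"gripper":20},
    {"dp":[0,0,0],"angular":[0,0,0],"gripper":20},
    {"dp":[0,0,0],"angular":[0,0,0],"gripper":20},
  ],
)

```text
clock: 19.7
position: [0.6423, 0.0331, 0.0932]
ee_rot: [0.705, 0.017, 0.709, -0.015]
contact_force: [0.2, -0.1, -0.7]
width: 0.0288
```

```bash
python3 - <<'E'
from h import *
go(.6516,.0237,.0585,-3)
E
```

```text
pos [0.6423 0.0331 0.0932] yaw -2.6 t 19.7 F [ 0.2 -0.1 -0.7] w 0.0288
turn [ 0.004 -0.003 -0.001] dp before [ 0.289 -0.075  0.082] dp after [ 0.29  -0.074  0.081]
```

>>> arm_command(
  series=[
    {"dp":[0,-0.075,0.06],"angular":[0.004,0,0],"gripper":20},
    {"dp":[0.07,0,0],"angular":[0,0,0],"gripper":20},
    {"dp":[0.07,0,0],"angular":[0,0,0],"gripper":20},
    {"dp":[0.06,0,0],"angular":[0,0,0],"gripper":20},
    {"dp":[0.05,0,0],"angular":[0,0,0],"gripper":20},
    {"dp":[0.02,0,0],"angular":[0,0,0],"gripper":20},
    {"dp":[0,0,0],"angular":[0,0,0],"gripper":20},
    {"dp":[0,0,0],"angular":[0,0,0],"gripper":20},
  ],
)

```text
clock: 20.7
position: [0.6505, 0.0228, 0.0598]
ee_rot: [0.706, 0.019, 0.708, -0.018]
contact_force: [-0.6, 0.4, -0.7]
width: 0.0287
```

```bash
python3 - <<'E'
from h import *
go(.6516,.0237,.0575,-3)
E
```

```text
pos [0.6505 0.0228 0.0598] yaw -3.0 t 20.7 F [-0.6  0.4 -0.7] w 0.0287
turn [-0.    -0.002 -0.001] dp before [0.019 0.008 0.009] dp after [0.019 0.008 0.009]
```

>>> arm_command(
  series=[
    {"dp":[0.015,0.008,0],"angular":[0,0,0],"gripper":20},
    {"dp":[0.01,0,0.025],"angular":[0,0,0],"gripper":20},
    {"dp":[0,0,0.025],"angular":[0,0,0],"gripper":20},
    {"dp":[0,0,0.02],"angular":[0,0,0],"gripper":20},
    {"dp":[0,0,0.015],"angular":[0,0,0],"gripper":20},
    {"dp":[0,0,0.01],"angular":[0,0,0],"gripper":20},
    {"dp":[0,0,0.01],"angular":[0,0,0],"gripper":20},
    {"dp":[0,0,0],"angular":[0,0,0],"gripper":20},
  ],
)

```text
clock: 21.7
position: [0.6598, 0.0234, 0.0574]
ee_rot: [0.703, 0.018, 0.711, -0.018]
contact_force: [-2.1, 0.1, 1.1]
width: 0.0288
```

```bash
python3 - <<'E'
from h import *
go(.6596,.0237,.0575,-3)
E
```

```text
pos [0.6598 0.0234 0.0574] yaw -2.9 t 21.7 F [-2.1  0.1  1.1] w 0.0288
turn [ 0.001 -0.007 -0.001] dp before [-0.001  0.002 -0.002] dp after [-0.001  0.002 -0.001]
```

>>> arm_command(
  series=[
    {"dp":[0,0,0.02],"angular":[0,-0.007,0],"gripper":20},
    {"dp":[0,0,0.02],"angular":[0,0,0],"gripper":20},
    {"dp":[0,0,0],"angular":[0,0,0],"gripper":42},
    {"dp":[0,0,0],"angular":[0,0,0],"gripper":42},
    {"dp":[-0.1,0,0],"angular":[0,0,0],"gripper":42},
    {"dp":[-0.3,0,0],"angular":[0,0,0],"gripper":42},
    {"dp":[-0.45,0,0],"angular":[0,0,0],"gripper":42},
    {"dp":[-0.45,0,0],"angular":[0,0,0],"gripper":42},
  ],
)

```text
clock: 22.7
position: [0.6634, 0.023, 0.215]
ee_rot: [0.705, 0.019, 0.709, -0.018]
contact_force: [1.5, -0.8, 0.8]
width: 0.0419
```

```bash
cat >> h.py <<'E'
def strip(n):
    s=get_state(); d=get_image(n); P=wcloud(s,d) if n=="wrist" else cloud(d); hsv=cv2.cvtColor(d["image"],cv2.COLOR_BGR2HSV)
    f=np.array([.9987,-.0506]); l=np.array([.0506,.9987]); q=P[...,:2]-[.6746,.0246]; a,b=q@f,q@l; z=P[...,2]
    m=(d["depth"]>0)&(z>.064)&(z<.085)&(abs(b)<.2)&(a>-.09)&(a<.05)&(hsv[...,0]<20)&(hsv[...,1]>110)
    e=[]
    for x in np.arange(-.09,.1,.02):
        t=m&(abs(b-x)<.006)
        if t.sum()>10: e.append((x,*np.percentile(a[t],[2,98])))
    print(n,"n",m.sum(),"along",np.percentile(b[m],[.3,99.7]).round(4),"edges(pos,front,back)\n",np.round(e,4).tolist(),"ztop",np.percentile(z[m],[5,50,95]).round(4)); return d
E
python3 - <<'E'
from h import *
go(.6596,.0237,.25,-3)
d=strip("wrist"); cv2.imwrite("pics/w7.png",d["image"]); strip("scene"); guides()
E
```

```text
pos [0.6634 0.023  0.215 ] yaw -3.0 t 22.7 F [ 1.5 -0.8  0.8] w 0.0419
turn [-0.    -0.004 -0.001] dp before [-0.291  0.005 -0.034] dp after [-0.291  0.004 -0.032]
wrist n 8915 along [-0.0988  0.0989] edges(pos,front,back)
 [[-0.09, -0.0291, -0.0011], [-0.07, -0.0294, -0.0005], [-0.05, -0.0298, -0.0008], [-0.03, -0.0294, -0.001], [-0.01, -0.0291, -0.0012], [0.01, -0.0295, -0.0006], [0.03, -0.0292, -0.0007], [0.05, -0.0298, -0.0007], [0.07, -0.0296, 0.0], [0.09, -0.0295, -0.0005]] ztop [0.0719 0.0737 0.0778]
scene n 603 along [-0.099   0.0975] edges(pos,front,back)
 [[-0.09, -0.0273, -0.0131], [-0.07, -0.0278, -0.0121], [-0.05, -0.0281, -0.0124], [-0.03, -0.0261, 0.0017], [-0.01, -0.0277, 0.0021], [0.01, -0.0275, 0.0032], [0.03, -0.0279, -0.011], [0.05, -0.0286, -0.0128], [0.07, -0.0277, -0.012], [0.09, -0.0288, -0.0126]] ztop [0.068 0.074 0.079]
guides arm 30.66422354128948 194.07505367092395
```

View pics/w7.png

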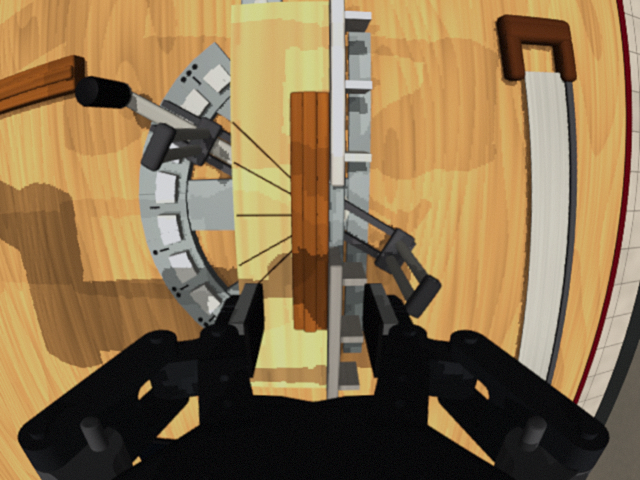

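>>> arm_command(
  series=[
    {"dp":[0,-0.15,-0.24],"angular":[0,0,0],"gripper":0},
    {"dp":[0,-0.15,-0.24],"angular":[0,0,0],"gripper":0},
    {"dp":[0,0,0],"angular":[0,0,0],"gripper":0},
    {"dp":[0.3,0,0],"angular":[0,0,0],"gripper":0},
    {"dp":[0.3,0,0],"angular":[0,0,0],"gripper":0},
    {"dp":[0.2,0,0],"angular":[0,0,0],"gripper":0},
    {"dp":[0,0,0],"angular":[0,0,0],"gripper":0},
    {"dp":[0,0,0],"angular":[0,0,0],"gripper":0},
  ],
)

```text
clock: 23.85
position: [0.6084, -0.0092, 0.1161]
ee_rot: [0.709, 0.019, 0.705, -0.017]
contact_force: [0.1, -0.1, 0.0]
width: -0.0003
```

```bash
python3 - <<'E'
from h import *
go(.6127,-.0123,.066,-3)
E
```

```text
pos [ 0.6084 -0.0092  0.1161] yaw -3.0 t 23.85 F [ 0.1 -0.1  0. ] w -0.0003
turn [ 0.     0.003 -0.002] dp before [ 0.418 -0.025  0.035] dp after [ 0.418 -0.024  0.037]
```

>>> arm_command(
  series=[
    {"dp":[0.15,-0.02,0],"angular":[0,0,0],"gripper":0},
    {"dp":[0.15,0,0],"angular":[0,0,0],"gripper":0},
    {"dp":[0.1,0,0],"angular":[0,0,0],"gripper":0},
    {"dp":[0,0,0.05],"angular":[0,0,0],"gripper":0},
    {"dp":[0,0,0.05],"angular":[0,0,0],"gripper":0},
    {"dp":[0,0,0.03],"angular":[0,0,0],"gripper":0},
    {"dp":[0,0,0],"angular":[0,0,0],"gripper":0},
    {"dp":[0,0,0],"angular":[0,0,0],"gripper":0},
  ],
)

```text
clock: 24.85
position: [0.6324, -0.0126, 0.0746]
ee_rot: [0.714, 0.019, 0.7, -0.018]
contact_force: [0.2, -1.1, -0.9]
width: -0.0001
```

```bash
python3 - <<'E'
from h import *
go(.6276,-.0123,.066,-3)
E
```

```text
pos [ 0.6324 -0.0126  0.0746] yaw -3.0 t 24.85 F [ 0.2 -1.1 -0.9] w -0.0001
turn [ 0.     0.013 -0.001] dp before [ 0.07   0.    -0.041] dp after [ 0.071  0.001 -0.04 ]
```

>>> arm_command(
  series=[
    {"dp":[0,0,-0.07],"angular":[0,0.013,0],"gripper":0},
    {"dp":[0,0,-0.03],"angular":[0,0,0],"gripper":0},
    {"dp":[0.06,0,0],"angular":[0,0,0],"gripper":0},
    {"dp":[0.05,0,0],"angular":[0,0,0],"gripper":0},
    {"dp":[0,0,0.03],"angular":[0,0,0],"gripper":0},
    {"dp":[0,0,0.03],"angular":[0,0,0],"gripper":0},
    {"dp":[0,0,0],"angular":[0,0,0],"gripper":0},
    {"dp":[0,0,0],"angular":[0,0,0],"gripper":0},
  ],
)

```text
clock: 25.85
position: [0.6268, -0.0123, 0.06]
ee_rot: [0.706, 0.019, 0.708, -0.018]
contact_force: [-0.1, 0.5, -0.2]
width: 0.0
```

```bash
python3 - <<'E'
from h import *
go(.6276,-.0123,.064,-3)
E
```

```text
pos [ 0.6268 -0.0123  0.06  ] yaw -3.0 t 25.85 F [-0.1  0.5 -0.2] w 0.0
turn [ 0.    -0.001 -0.001] dp before [-0.033  0.     0.007] dp after [-0.033  0.     0.007]
```

Now push gently in small steps.

>>> arm_command(
  series=[
    {"dp":[-0.02,0,0.03],"angular":[0,0,0],"gripper":0},
    {"dp":[0,0,0.02],"angular":[0,0,0],"gripper":0},
    {"dp":[0,0,0.02],"angular":[0,0,0],"gripper":0},
    {"dp":[0,0,0.02],"angular":[0,0,0],"gripper":0},
    {"dp":[0,0,0.02],"angular":[0,0,0],"gripper":0},
    {"dp":[0,0,0.02],"angular":[0,0,0],"gripper":0},
    {"dp":[0,0,0.02],"angular":[0,0,0],"gripper":0},
    {"dp":[0,0,0.02],"angular":[0,0,0],"gripper":0},
  ],
)

```text
clock: 26.85
position: [0.6297, -0.0124, 0.0623]
ee_rot: [0.693, 0.019, 0.721, -0.017]
contact_force: [-6.3, -0.2, 3.9]
width: 0.0002
```

>>> arm_command(
  series=[
    {"dp":[0,0,-0.1],"angular":[0,-0.02,0],"gripper":0},
    {"dp":[0,0,-0.05],"angular":[0,0,0],"gripper":0},
    {"dp":[-0.3,0,0],"angular":[0,0,0],"gripper":0},
    {"dp":[-0.45,0,0],"angular":[0,0,0],"gripper":0},
    {"dp":[-0.45,0,0],"angular":[0,0,0],"gripper":0},
    {"dp":[-0.3,0,0],"angular":[0,0,0],"gripper":0},
    {"dp":[0,0,0],"angular":[0,0,0],"gripper":0},
    {"dp":[0,0,0],"angular":[0,0,0],"gripper":0},
  ],
)

```text
clock: 27.85
position: [0.618, -0.0125, 0.2491]
ee_rot: [0.707, 0.018, 0.706, -0.017]
contact_force: [0.3, -0.9, -0.2]
width: -0.0003
```

```bash
python3 - <<'E'
from h import *
go(.6276,-.0123,.25,-3); d=strip("wrist"); gripz(); guides(); cv2.imwrite("pics/w8.png",d["image"])
d=get_image("scene"); cv2.imwrite("pics/s8.png",d["image"])
E
```

```text
pos [ 0.618  -0.0125  0.2491] yaw -2.9 t 27.85 F [ 0.3 -0.9 -0.2] w -0.0003
turn [ 0.001  0.001 -0.001] dp before [-0.007  0.006  0.079] dp after [-0.007  0.006  0.079]
wrist n 7613 along [-0.0986  0.0984] edges(pos,front,back)
 [[-0.09, -0.0296, -0.0008], [-0.07, -0.0294, -0.0004], [-0.05, -0.0297, -0.0004], [-0.03, -0.0297, -0.001], [-0.01, -0.0295, -0.0007], [0.01, -0.0295, -0.0014], [0.03, -0.0299, -0.0008], [0.05, -0.0298, -0.0003], [0.07, -0.0294, -0.0003], [0.09, -0.0298, -0.0002]] ztop [0.0717 0.0736 0.0778]
grip top 0.0992 0.1004 at [0.4904 0.1456 0.0978] angle 30.304385900033495 r 0.22038735941143967
guides arm 30.559095112256095 194.94690061722943
```

View pics/s8.png

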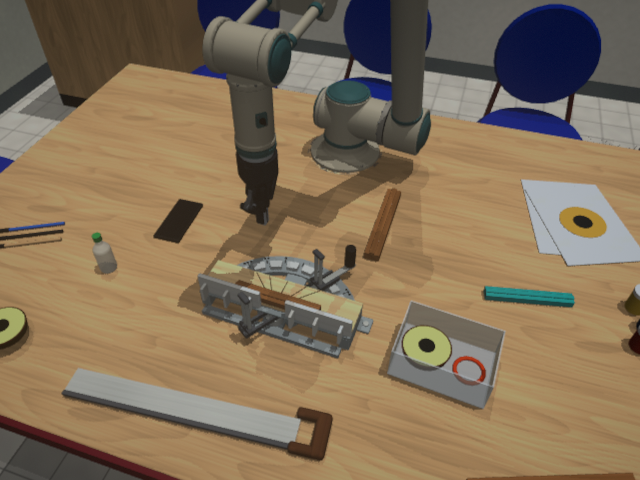

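```bash
python3 -c "
from rig import sign_off; print(sign_off())"
```

```text
the job is handed in; nothing more can be done
None
```

The mitre box is set up as asked and the job is handed in, at about 28 s of the 72 s allowed.

- **Lever and arm:** I lifted the lever out of its starting notch, 30° right, swung the saw arm across to the two-dot notch on the left, and let the lever drop. The last checks put the arm at 30.3° by the grip and 30.6° by the saw guides. That is within the notch's play and my measuring error.
- **Lever home:** The grip top read 99.2 mm, against 98.9 mm when it sat home at the start, so I take it as fully home. I did not look at the tooth in the notch up close.
- **Strip:** I used the smaller brown strip, laid flat on the bed with its bead up. I pushed it against the fence while holding it, then again from the front with the fingers closed, at about 6 N.
- **Strip position:** Its ends read −98.6 and +98.4 mm from the middle, so it is centred on the gap to about 0.1 mm. Its front edge is 29.4–29.9 mm from the fence line all along. It is therefore tight to within about 0.5 mm, the limit of the measurement.
- **Everything else:** The gripper is clear of everything. In the last picture the phone, bottle, tub and look-alike strips appear unmoved. No check failed.

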